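Load the filter cassette into the bench extractor

ROBOT

A 7-joint arm with a two-finger parallel gripper is mounted at the origin on a cart in front of the work surface, level with it; the furniture and walls round the work are solid. World frame = base frame: x ahead of the robot, y to its left, z up, the work surface at z = 0. Lengths are in m, angles in rad, forces in N, time in s.
With the tool pointing down it reaches from about 0.4 to 0.85 m from the base axis. Payload 10.4 kg.
Tool frame: the origin (TCP) lies midway between the tips of the shut fingers; the grasp point (between the pads) lies 19 mm behind it; z points along the fingers, x is the direction in which the jaws open and shut, and the axes are right-handed (so a half turn about z gives the same grasp; the last joint's range is limited). The gripper opens to 85 mm and grips with 20 to 120 N. Pads are 22 mm wide; open, the fingers measure 114 mm over their backs; the gripper's body (76 mm by 85 mm) begins 54 mm behind the grasp point. The pads swing forward as they close: fully open they stand 13 mm farther back than shut.
Start: joints at [1.304, 0.332, -0.065, 1.46, 0.022, 1.35, -0.088], TCP at [0.151, -0.607, 0.231] pointing down, gripper open.
Joint ranges: [-2.6, 2.6], [-0.5, 2.12], [-1.47, 1.34], [0.16, 2.42], [-1.27, 4.41], [0.06, 2.06], [-2.6, 2.6]. Speed limits (rad/s): [2.22, 2.22, 2.79, 2.79, 3.14, 3.14, 3.14].

INTERFACE

Orientations are given as a unit quaternion [x, y, z, w].
In Python, from workcell import monitor, eyes, ticket, models gives the robot as it stands.
- The arm moves only by the tool servo_tool, never from a script. Its argument "motion" is a list of rows, each a list of 7 numbers: the opening, from 0 (shut) to 1 (fully open), then the shift along the tool's x, y, z in m, then the turn, a rotation vector about the tool's x, y, z in degrees. In form: [[fingers, tx, ty, tz, rx, ry, rz], ...]. A call has 1 to 20 rows; each row is the pose to reach, as a shift and turn from the pose commanded when the call began, along the tool's axes at that moment; what a row does not reach only later rows make up. A row lasts 1/8 s, in which the tool goes at most 62.5 mm and 10.7 degrees, less where a joint would pass 70% of its speed; a pose out of reach is approached as far as the arm can. A call with a gripper value outside its range is refused whole. The fingers move at their own pace and stop on an object; "grip_force" is the grip in N (left out, the last holds). Time passes only in rows, so rows that repeat a pose let the fingers close. It gives the time, the measured TCP pose, the force and the opening at its end, in the units of the state.
- monitor.get_obs(): the state, without advancing time (a new reading comes with each control period).
- eyes.camera(name): name is "scene" or "top" or "wrist"; returns (picture, depth): 420x560x3 uint8, blue, green, red; 420x560 float32, m along the optical axis (not along the pixel's ray), 0 where there is no reading.
- eyes.camera_info(name): a dict with "intrinsics" (3x3 intrinsics, pixels), "extrinsics" (4x4, takes a point from world to camera coordinates); the wrist camera has in their place "tool_from_camera" (4x4, takes a point from camera to tool coordinates, whose origin is the TCP and whose axes are the tool frame's). Camera axes: x right, y down, z forward; pixel columns grow to the right and rows downward; lengths in m; the calibration is good to about 2 mm. A picture is of the moment at which its call begins: read the wrist's pose just before it. camera_info takes no time and is no camera call.
- ticket.hand_in(): hands the job in, once; it reports no verdict.
Trained networks look in the newest picture that a camera, given by its name, has taken for a name from the list of things; names that differ only in an ending like _2 or _b are one class to them, and where a whole thing is asked for, a point or a joint stands for the part that bears it (a point fixed in the world has none). Each returns a list of dicts, best first, with "confidence" (0 to 1); they miss things now and then, are a little off and sometimes report something else, mostly with a low value. They report only what shows in the picture. A call takes as long as a camera call. They do not tell look-alikes from the thing itself.
- models.boxes_of(camera, thing): "point" ([x, y, z] in m, in the coordinates of the camera as it stood for that picture, good to about 4 mm: the middle of the surface that is visible of it).
The state is a dict: "clock": time; "joint_pos": joint angles; "joint_velocities": joint speeds; "tau": joint torques, N m; "position": TCP position; "ee_rot": TCP orientation; "ft_force": force on the tool from outside, world axes, zero at the start; "torque": the same for the moment, N m; "grip_width": opening from 0.0 (shut) to 1.0 (fully open).
Only numpy, scipy, OpenCV 4.12 (cv2) and the standard library are available. Lean on these libraries where they do the work, as an engineer would, in place of code of your own. Each camera call takes 0.05 s, during which the arm holds its last target. There are 200 camera calls.

TASK

Put the pleated filter cassette into the small bench extractor: slide it in flat under the two rails, bevelled corners first, pushing the leaf-spring catch aside, until it is fully home against the back and the catch has clicked in behind it. Then let go of it and shut the cover right down. Do not disturb the other things on the table.

Things in the scene. Friction and masses are not known exactly. Their poses are not given: they have to be found in the camera images.
- cassette: White filter cassette with paper pleats, lying flat: frame 80 (x) x 88 (y) x 18 mm, 0.08 to 0.17 kg. Origin: centre of its underside; z up. +x points to its leading end, whose two upright corners are bevelled (12 mm in x, 7 mm in y); the trailing end at x = -40 mm is square.
- cassette_fin (a point): Middle of the top edge of the cassette's grip fin, at (-20, 0, 52) mm in the cassette's frame. The fin stands on the cassette, parallel to its x: 32 mm long (x = -36 to -4 mm), 10 mm thick (y), from z = 18 to 52 mm; it lies nearer the square trailing end.
- extractor: Grey bench extractor, fixed to the table, 195 (x) x 136 (y) mm, x = -100 to 95 mm. Origin under it at table height; +x is the way the cassette slides in, the mouth is at -x. Level deck 36 mm above the table. Cheek walls (inner faces y = -63 and 63 mm, x = -40 to 95 mm) rise to 94 mm above the table; between them it is open above while the cover is up.
- bay_home (a point): Where the cassette's origin lies when it is home: (30, 0, 36) mm in the extractor's frame, x axes along each other; its square end is then at x = -10 mm and its leading end at the back stop, x = 70 mm. From x = -8 to 70 mm it runs between rails 93 mm apart, under lips 20 to 24 mm above the deck that reach 6 mm inward over its sides, with turned-up lead-ins from x = -22 mm.
- bay_mouth (a point): On the deck in mid-way at the inner edge of the open apron (x = -100 to -46 mm): (-46, 0, 36) mm in the extractor's frame. Two flared guides, 14 mm high, narrow the way from 127 mm at x = -80 to 95 mm at x = -38, so a cassette laid on the apron and pushed along +x centres itself.
- catch (a joint): Leaf-spring catch (bent brass strip) on the extractor's +y side: 0 sprung in; the side of the passing cassette holds it out at about 0.05 to 0.12 rad (stop at 0.22); it springs back to 0 behind the cassette's square end when that is home (2 mm of play). Pushing the cassette in takes about 4 to 12 N.
- catch_nose (a point): Inner tip of the catch's nose, at (-13, 38.5, 45.5) mm in the extractor's frame at rest: it reaches 8 mm into the way. The ramp faces the mouth (from x = -37 to -13 mm), the square side faces inward.
- cover (a joint): Angle of the cover's hinge: 0 shut, about 1.55 to 1.76 rad at the start (standing up; stop at 1.78). The hinge is stiff: the cover stays where it is left and takes about 1 to 3 N at its edge to move.
- cover_hinge (a point): Middle of the hinge axis, which lies along the extractor's y at (96, 0, 94) mm in the extractor's frame.
- cover_edge (a point): Middle of the cover's free edge on its outer face, 140 mm from the hinge axis. The cover is 138 mm wide, 5 mm thick, its outer face 6 mm off the hinge axis; a flange 13 mm deep hangs from the free edge on the inner side, a finger tab stands 10 mm beyond the edge. Shut, the outer face is level, 100 mm above the table.
- wood_block: Bystander: planed wood block, 62 x 110 x 19 mm, lying flat, origin under its centre; leave it alone.
- white_tape: Bystander: small roll of white tape lying flat, 62 mm across, 19 mm high; leave it alone.
Not all that is in view belongs to the job. What is shaped like the cassette but purple or yellow is not meant.

How it is judged:
On the way, in this order (a step that is already met when the one before it is completed fails the run):
1. the cassette is part way in under the rails, holding the catch aside (value of joint catch above 0.03 rad and x of cassette in the frame of extractor between -0.04 and 0.025 m and z of cassette in the frame of extractor below 0.041 m), for 0.1 s.
2. the cassette is home and the catch has sprung back behind it (value of joint catch below 0.02 rad and x of cassette in the frame of extractor above 0.025 m and z of cassette in the frame of extractor below 0.04 m), for 0.2 s.
At the end, for the whole second after the job is handed in: The cassette lies flat and still on the deck, home to within 5 mm, with the catch sprung back behind it (below 0.02 rad), and the cover is shut (below 0.04 rad) (all of step 2 and x of cassette in the frame of extractor below 0.033 m and y of cassette in the frame of extractor between -0.004 and 0.004 m and z of cassette in the frame of extractor above 0.033 m and angle between the x axis of cassette and the x axis of extractor, either way round below 0.08 rad and value of joint cover below 0.04 rad and linear speed of cassette below 0.01 m/s); the robot touches nothing.
It fails at once if the wood block or the roll of white tape is pushed more than 30 mm (distance of any of wood_block, white_tape from where it was at the start of the episode above 0.03 m).
It also fails if it takes over 64 s, if anything falls off the work surface, if the arm or the gripper's body presses on something with over 40 N, if the wrist force passes 120 N, or if a joint passes its speed limit or range.

## Working session

There is one attempt and no reset: what is moved stays moved. The work goes in short steps, Python scripts to look and compute and a tool call to move; the robot and the scene stay as the last step left them, time stands still between calls to the robot, and variables do not carry over. Pictures are saved under pics/ and viewed, about 8 in all and at most 12, crops included, and the job is handed in when it is done.

Besides the shell and the picture viewer there is one more tool, called after "Emit:" by a JSON object that holds its "fn" and its "kwargs", one argument or row to a line. servo_tool: Moves the arm, as the interface text tells. Its arguments: {"type":"object","properties":{"motion":{"type":"array"},"grip_force":{"type":"number"}},"required":["motion"]}

```bash
mkdir -p pics; cat > h.py <<'E'
import numpy as np,cv2
from scipy.spatial.transform import Rotation as R
from workcell import monitor,eyes,ticket,models
def pose():
    o=monitor.get_obs(); T=np.eye(4); T[:3,:3]=R.from_quat(o["ee_rot"]).as_matrix(); T[:3,3]=o["position"]; return T
def shot(n):
    T=pose(); p,d=eyes.camera(n); i=eyes.camera_info(n)
    W=T@np.array(i["tool_from_camera"]) if n=="wrist" else np.linalg.inv(np.array(i["extrinsics"]))
    return p,d,np.array(i["intrinsics"]),W
def cloud(d,K,W):
    v,u=np.indices(d.shape); P=np.stack([(u-K[0,2])/K[0,0]*d,(v-K[1,2])/K[1,1]*d,d],-1)
    return P@W[:3,:3].T+W[:3,3]
def find(n,t,W): return [(round(b["confidence"],2),np.round(W[:3,:3]@np.array(b["point"])+W[:3,3],3).tolist()) for b in models.boxes_of(n,t)]
E
python3 - <<'E'
from h import *
o=monitor.get_obs(); print({k:np.round(v,3).tolist() for k,v in o.items()})
for n in("top","scene"):
    p,d,K,W=shot(n); cv2.imwrite(f"pics/{n}0.png",p); np.savez(f"{n}0.npz",p=p,d=d,K=K,W=W); print(n,W[:3,3])
    for t in("cassette","cassette_fin","extractor","catch","catch_nose","cover","cover_edge","bay_mouth","wood_block","white_tape"): print(t,find(n,t,W))
E
```

```text
{'clock': 0.0, 'joint_pos': [1.304, 0.333, -0.065, 1.461, 0.022, 1.35, -0.088], 'joint_velocities': [0.001, 0.001, -0.002, -0.001, 0.002, -0.0, 0.001], 'tau': [-0.001, -62.544, 0.049, -39.161, 0.016, 0.01, 0.0], 'position': [0.151, -0.606, 0.23], 'ee_rot': [0.788, -0.616, -0.001, -0.0], 'ft_force': [-0.486, 0.002, 0.146], 'torque': [0.007, -0.003, 0.007], 'grip_width': 0.998}
top [ 0.25663502 -0.4178305   1.61155936]
cassette [(0.97, [0.254, -0.273, 0.012]), (0.92, [0.424, -0.357, 0.013]), (0.81, [0.773, -0.122, 0.016]), (0.68, [0.387, -0.741, 0.013])]
cassette_fin [(0.98, [0.253, -0.274, 0.016]), (0.86, [0.425, -0.361, 0.016]), (0.74, [0.774, -0.123, 0.011]), (0.65, [0.389, -0.738, 0.016]), (0.51, [0.592, -0.212, 0.036])]
extractor [(0.85, [0.592, -0.207, 0.036])]
catch []
catch_nose []
cover [(0.94, [0.655, -0.181, 0.177])]
cover_edge [(0.67, [0.652, -0.179, 0.183])]
bay_mouth [(0.63, [0.588, -0.213, 0.04])]
wood_block [(0.59, [0.535, -0.454, 0.019])]
white_tape [(0.61, [0.59, -0.212, 0.035]), (0.52, [0.613, -0.353, 0.019])]
scene [-0.11977984 -0.98585202  0.66748431]
cassette [(0.92, [0.244, -0.279, 0.015]), (0.86, [0.376, -0.746, 0.017]), (0.57, [0.422, -0.371, 0.023])]
cassette_fin [(0.88, [0.243, -0.279, 0.012]), (0.82, [0.381, -0.751, 0.013]), (0.66, [0.798, -0.159, 0.012]), (0.4, [0.423, -0.37, 0.018]), (0.37, [0.606, -0.357, 0.012])]
extractor [(0.86, [0.633, -0.207, 0.094])]
catch [(0.35, [0.654, -0.186, 0.171])]
catch_nose []
cover [(0.59, [0.654, -0.181, 0.171])]
cover_edge [(0.84, [0.659, -0.183, 0.169])]
bay_mouth [(0.88, [0.635, -0.207, 0.092])]
wood_block [(0.58, [0.538, -0.462, 0.021])]
white_tape [(0.77, [0.607, -0.356, 0.011]), (0.49, [0.653, -0.18, 0.172])]
```

View pics/top0.png

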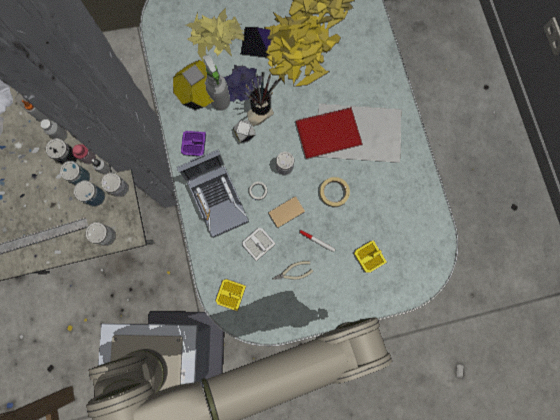

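View pics/scene0.png

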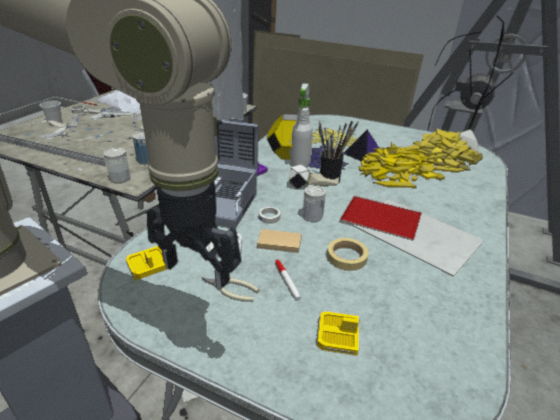

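The top view shows the white cassette at about (258,243). The extractor is at (218,193), with its mouth toward the lower right and the cover up at (202,165). The tape is at (258,190) and the wood block at (286,211). The purple and yellow look-alikes are elsewhere.

```bash
python3 - <<'E'
from h import *
z=np.load("top0.npz"); d,K,W=z["d"],z["K"],z["W"]; P=cloud(d,K,W); print("f",K[0,0])
def rect(m,name):
    q=P[m][:,:2].astype(np.float32); r=cv2.minAreaRect(q*1000); print(name,len(q),np.round(r[0],1),np.round(r[1],1),round(r[2],1),"mean z",P[m][:,2].mean().round(4))
X,Y,Z=P[...,0],P[...,1],P[...,2]
near=(abs(X-.6)<.2)&(abs(Y+.2)<.15)
rect(near&(Z>.09)&(Z<.098),"cheek tops")
rect(near&(Z>.031)&(Z<.04)&(X<.58),"deck")
rect(near&(Z>.12)&(Z<.3),"cover")
c=(abs(X-.424)<.07)&(abs(Y+.357)<.07)
rect(c&(Z>.010)&(Z<.025),"cassette"); rect(c&(Z>.04),"fin")
# tall things
t=(Z>.12)&(X>.2)&(X<1)&(Y>-.7)&(Y<.3)
for y in np.arange(-.5,.3,.1):
    s=t&(Y>=y)&(Y<y+.1); print(round(y,1),s.sum(), np.round([X[s].min(),X[s].max(),Z[s].max()],2) if s.any() else "")
img=cv2.resize(z["p"][140:270,165:305],None,fx=5,fy=4.6*5/4.6,interpolation=cv2.INTER_CUBIC)[:600]
cv2.imwrite("pics/crop.png",img)
E
```

```text
f 469.88942092476736
cheek tops 336 [ 588.5 -209.3] [140.  136.5] 25.2 mean z 0.094
deck 893 [ 539.1 -233.7] [148.8 135.6] 24.6 mean z 0.0358
cover 654 [ 652.3 -179.3] [ 19.6 137.6] 25.0 mean z 0.1917
cassette 523 [ 431.1 -359.1] [133.3 122.6] 89.4 mean z 0.0162
fin 32 [ 446.5 -338.9] [127.7   9.7] 45.0 mean z 0.0513
-0.5 968 [0.26 0.93 1.61]
-0.4 240 [0.85 0.96 0.22]
-0.3 661 [0.65 0.97 0.3 ]
-0.2 1218 [0.62 1.   0.29]
-0.1 4286 [0.72 1.   0.91]
-0.0 9059 [0.69 0.89 0.93]
0.1 2783 [0.68 0.7  0.8 ]
0.2 0
```

View pics/crop.png

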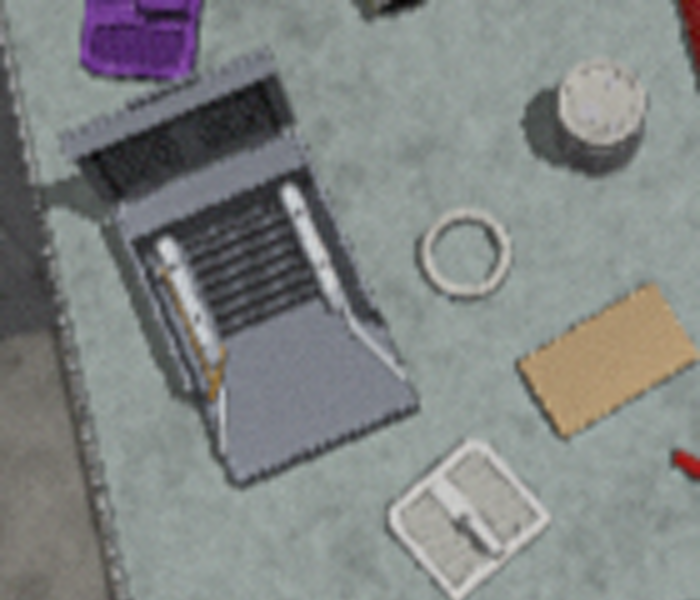

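```bash
cat >> h.py <<'E'
def rel(p,jaw_deg):
    """shift/turn in current tool axes to reach TCP p pointing down with tool x at heading jaw_deg (mod 180)"""
    T=pose(); out=None
    for a in(jaw_deg,jaw_deg+180):
        c,s=np.cos(np.radians(a)),np.sin(np.radians(a)); M=np.array([[c,s,0],[s,-c,0],[0,0,-1.]])
        rv=np.degrees(R.from_matrix(T[:3,:3].T@M).as_rotvec())
        if out is None or abs(rv[2])<abs(out[1][2]): out=(T[:3,:3].T@(np.array(p)-T[:3,3]),rv)
    print("shift",np.round(out[0],4),"turn",np.round(out[1],1),"j7",round(float(monitor.get_obs()["joint_pos"][6]),2))
E
python3 - <<'E'
from h import *
T=pose();print(np.round(T,3)); print(np.round(eyes.camera_info("wrist")["tool_from_camera"],3))
rel([.40,-.38,.24],135)
z=np.load("top0.npz"); P=cloud(z["d"],z["K"],z["W"]).reshape(-1,3)
q=P[(P[:,2]>.35)&(P[:,0]>.55)&(P[:,1]>-.4)&(P[:,1]<.4)]; i=np.argsort(np.hypot(q[:,0]-.69,q[:,1]+.16))[:3]; print("pillar nearest",q[i])
zs=np.load("scene0.npz"); P=cloud(zs["d"],zs["K"],zs["W"]).reshape(-1,3)
q=P[(P[:,2]>.3)&(P[:,0]>.4)&(P[:,1]>-.4)&(P[:,1]<.4)&(P[:,0]<1)]; print(len(q)); i=np.argsort(np.hypot(q[:,0]-.69,q[:,1]+.16))[:3]; print(q[i])
E
```

```text
[[ 0.241 -0.97   0.     0.151]
 [-0.97  -0.241 -0.    -0.607]
 [ 0.    -0.    -1.     0.231]
 [ 0.     0.     0.     1.   ]]
[[ 1.    -0.    -0.    -0.   ]
 [ 0.     0.966  0.259 -0.065]
 [ 0.    -0.259  0.966 -0.142]
 [ 0.     0.     0.     1.   ]]
shift [-0.1597 -0.2964 -0.0087] turn [  0.  -0. -31.] j7 -0.09
pillar nearest [[ 0.73664168 -0.02083667  0.64090587]
 [ 0.73298367 -0.01940414  0.64812936]
 [ 0.73632335 -0.02045456  0.52613573]]
1200
[[ 0.73739832 -0.02266063  0.53203629]
 [ 0.72971962 -0.01976297  0.30203563]
 [ 0.72716159 -0.01795304  0.30217768]]
```

Emit:
{"fn": "servo_tool", "kwargs": {
  "motion": [
    [1,-0.03,-0.06,0,0,0,-6],
    [1,-0.06,-0.12,0,0,0,-12],
    [1,-0.09,-0.18,0,0,0,-18],
    [1,-0.12,-0.24,0,0,0,-25],
    [1,-0.16,-0.296,0,0,0,-31],
    [1,-0.16,-0.296,0,0,0,-31],
    [1,-0.16,-0.296,0,0,0,-31]
  ]
}}

```text
clock: 1.98
position: [0.4012, -0.3779, 0.2315]
ee_rot: [0.925, -0.381, 0.0, -0.0]
ft_force: [-0.5, 0.2, 0.3]
grip_width: 1.003
```

```bash
python3 - <<'E'
from h import *
p,d,K,W=shot("wrist"); cv2.imwrite("pics/w1.png",p); np.savez("w1.npz",p=p,d=d,K=K,W=W)
print(pose()[:3,3], find("wrist","cassette",W),find("wrist","cassette_fin",W))
P=cloud(d,K,W);X,Y,Z=P[...,0],P[...,1],P[...,2]
c=(np.hypot(X-.424,Y+.357)<.075)
def rect(m,name):
    q=P[m][:,:2].astype(np.float32); r=cv2.minAreaRect(q*1000); print(name,len(q),np.round(r[0],1),np.round(r[1],1),round(r[2],1),np.median(P[m][:,2]).round(4)); print(np.round(cv2.boxPoints(r)).tolist())
rect(c&(Z>.013)&(Z<.022),"top"); 
for zz in(.03,.045): rect(c&(Z>zz),"fin")
E
```

```text
[ 0.39970224 -0.37959294  0.23141885] [(0.72, [0.431, -0.354, 0.01]), (0.68, [0.255, -0.272, 0.016]), (0.63, [0.385, -0.755, 0.02])] [(0.93, [0.383, -0.753, 0.016]), (0.6, [0.427, -0.354, 0.014]), (0.57, [0.256, -0.274, 0.015])]
top 3200 [ 426.2 -358. ] [80.1 88.2] 42.3 0.0168
[[367.0, -352.0], [426.0, -418.0], [485.0, -364.0], [426.0, -298.0]]
fin 52911 [ 420.5 -360.4] [ 78.  145.2] 44.6 0.311
[[342.0, -336.0], [444.0, -440.0], [499.0, -385.0], [397.0, -281.0]]
fin 52898 [ 420.5 -360.4] [ 78.  145.2] 44.6 0.311
[[342.0, -336.0], [444.0, -440.0], [499.0, -385.0], [397.0, -281.0]]
```

View pics/w1.png

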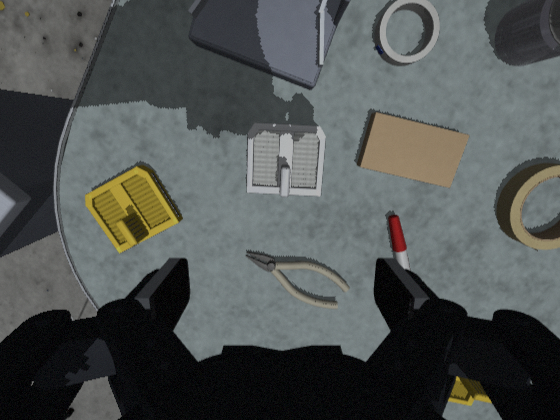

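```bash
python3 - <<'E'
from h import *
z=np.load("w1.npz");P=cloud(z["d"],z["K"],z["W"]);X,Y,Z=P[...,0],P[...,1],P[...,2]
m=(np.hypot(X-.424,Y+.357)<.075)&(Z>.045)&(Z<.06); q=P[m]; print(len(q),q.mean(0)); print(cv2.minAreaRect(q[:,:2].astype(np.float32)*1000))
rel([.4114,-.3715,.12],132.3);rel([.4114,-.3715,.023],132.3)
E
```

```text
282 [ 0.41189572 -0.37083555  0.05084848]
((411.3548278808594, -371.2373046875), (32.232505798339844, 10.55219841003418), 41.45902633666992)
shift [ 0.0024 -0.0159  0.1113] turn [ 0.  -0.   2.6] j7 -0.16
shift [ 0.0023 -0.0159  0.2083] turn [ 0.  -0.   2.6] j7 -0.16
```

Emit:
{"fn": "servo_tool", "kwargs": {
  "motion": [
    [0.6,0.002,-0.016,0.04,0,0,2.6],
    [0.6,0.002,-0.016,0.09,0,0,2.6],
    [0.6,0.002,-0.016,0.14,0,0,2.6],
    [0.6,0.002,-0.016,0.18,0,0,2.6],
    [0.6,0.002,-0.016,0.206,0,0,2.6],
    [0.6,0.002,-0.016,0.208,0,0,2.6],
    [0.6,0.002,-0.016,0.208,0,0,2.6],
    [0,0.002,-0.016,0.208,0,0,2.6],
    [0,0.002,-0.016,0.208,0,0,2.6],
    [0,0.002,-0.016,0.208,0,0,2.6],
    [0,0.002,-0.016,0.208,0,0,2.6],
    [0,0.002,-0.016,0.208,0,0,2.6]
  ],
  "grip_force": 50
}}

```text
clock: 3.62
position: [0.4128, -0.3705, 0.0243]
ee_rot: [0.915, -0.404, 0.001, 0.0]
ft_force: [-0.1, 0.0, 5.5]
grip_width: 0.109
```

```bash
python3 - <<'E'
from h import *
rel([.4128,-.3705,.10],115);rel([.4775,-.2613,.10],115);rel([.4775,-.2613,.062],115)
E
```

```text
shift [ 0.0002 -0.     -0.0757] turn [-0.  -0.1 17.4] j7 -0.3
shift [-0.0369 -0.1214 -0.0758] turn [-0.  -0.1 17.4] j7 -0.3
shift [-0.037  -0.1214 -0.0378] turn [-0.  -0.1 17.4] j7 -0.3
```

Emit:
{"fn": "servo_tool", "kwargs": {
  "motion": [
    [0,0,0,-0.02,0,0,0],
    [0,0,0,-0.05,0,0,0],
    [0,0,0,-0.076,0,0,5],
    [0,-0.007,-0.025,-0.078,0,0,9],
    [0,-0.02,-0.06,-0.078,0,0,14],
    [0,-0.03,-0.095,-0.078,0,0,17.4],
    [0,-0.037,-0.1214,-0.076,0,0,17.4],
    [0,-0.037,-0.1214,-0.076,0,0,17.4],
    [0,-0.037,-0.1214,-0.055,0,0,17.4]
  ]
}}

```text
clock: 4.75
position: [0.4777, -0.2617, 0.0794]
ee_rot: [0.843, -0.538, 0.001, 0.0]
ft_force: [-0.5, -0.5, -2.3]
grip_width: 0.108
```

```bash
python3 - <<'E'
from h import *
o=monitor.get_obs();print(o["position"],o["ft_force"],o["grip_width"],o["clock"])
p,d,K,W=shot("top"); P=cloud(d,K,W);X,Y,Z=P[...,0],P[...,1],P[...,2]
p2,d2,K2,W2=shot("wrist"); cv2.imwrite("pics/w2.png",p2)
E
```

```text
[ 0.47774529 -0.26173395  0.07936754] [-0.54149582 -0.47596895 -2.33571941] 0.10848576021850065 4.75
```

View pics/w2.png

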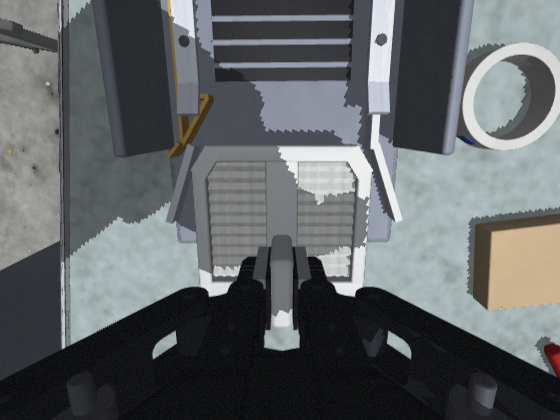

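The wrist view shows the cassette centred between the guides, with its bevels at (210,150) and (365,150) facing in. The catch is at (195,125). I'll lower it and start sliding.

Emit:
{"fn": "servo_tool", "kwargs": {
  "motion": [
    [0,0,0,0.01,0,0,0],
    [0,0,0,0.0185,0,0,0],
    [0,0,-0.008,0.0188,0,0,0],
    [0,0,-0.016,0.0188,0,0,0],
    [0,0,-0.024,0.0188,0,0,0],
    [0,0,-0.03,0.0188,0,0,0],
    [0,0,-0.03,0.0188,0,0,0]
  ]
}}

```text
clock: 5.72
position: [0.5026, -0.2514, 0.0602]
ee_rot: [0.843, -0.539, -0.0, 0.002]
ft_force: [-9.3, -6.7, 9.4]
grip_width: 0.108
```

Emit:
{"fn": "servo_tool", "kwargs": {
  "motion": [
    [0,0,-0.01,-0.0005,0,0,0],
    [0,0,-0.018,-0.0005,0,0,0],
    [0,0,-0.026,-0.0005,0,0,0],
    [0,0,-0.034,-0.0005,0,0,0],
    [0,0,-0.034,-0.0005,0,0,0]
  ]
}}

```text
clock: 6.35
position: [0.5357, -0.2347, 0.0602]
ee_rot: [0.843, -0.538, 0.001, 0.0]
ft_force: [2.1, -3.9, -0.8]
grip_width: 0.107
```

```bash
python3 - <<'E'
from h import *
p2,d2,K2,W2=shot("wrist"); cv2.imwrite("pics/w3.png",p2)
E
```

```text
(no output)
```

View pics/w3.png

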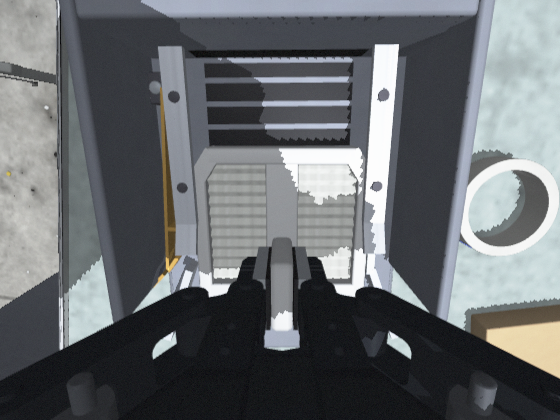

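The cassette is now between the rails and the catch is held out at (170,270). I'll keep pushing.

Emit:
{"fn": "servo_tool", "kwargs": {
  "motion": [
    [0,0,-0.008,0,0,0,0],
    [0,0,-0.016,0,0,0,0],
    [0,0,-0.024,0,0,0,0],
    [0,0,-0.031,0,0,0,0],
    [0,0,-0.036,0,0,0,0],
    [0,0,-0.036,0,0,0,0]
  ]
}}

```text
clock: 7.15
position: [0.5676, -0.2195, 0.06]
ee_rot: [0.843, -0.538, 0.0, 0.001]
ft_force: [0.9, -4.9, -1.7]
grip_width: 0.107
```

Emit:
{"fn": "servo_tool", "kwargs": {
  "motion": [
    [0,0,-0.003,0,0,0,0],
    [0,0,-0.006,0,0,0,0],
    [0,0,-0.008,0,0,0,0],
    [0,0,-0.01,0,0,0,0],
    [0,0,-0.01,0,0,0,0]
  ]
}}

```text
clock: 7.78
position: [0.5737, -0.2159, 0.0598]
ee_rot: [0.843, -0.538, -0.002, 0.002]
ft_force: [-14.5, -4.8, 10.2]
grip_width: 0.11
```

```bash
python3 - <<'E'
from h import *
p2,d2,K2,W2=shot("wrist"); cv2.imwrite("pics/w4.png",p2)
E
```

```text
(no output)
```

View pics/w4.png

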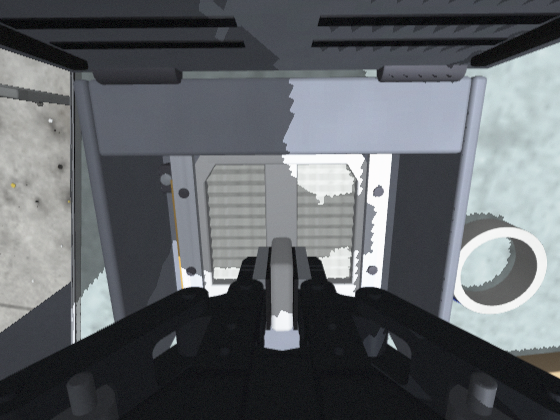

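The force reads 15 N and the travel puts it at x ≈ 31 mm, so it is against the back stop. I'll release, rise and check the catch.

Emit:
{"fn": "servo_tool", "kwargs": {
  "motion": [
    [0,0,0.004,-0.0005,0,0,0],
    [0.35,0,0.004,-0.001,0,0,0],
    [0.35,0,0.004,-0.001,0,0,0],
    [0.35,0,0.004,-0.001,0,0,0],
    [0.35,0,0.004,-0.03,0,0,0],
    [0.35,0,0.02,-0.06,0,0,0],
    [0.35,0,0.05,-0.1,0,0,0],
    [0.35,0,0.08,-0.14,0,0,0],
    [0.35,0,0.08,-0.14,0,0,0],
    [0.35,0,0.08,-0.14,0,0,0]
  ]
}}

```text
clock: 9.07
position: [0.5043, -0.2476, 0.1996]
ee_rot: [0.843, -0.537, -0.0, -0.0]
ft_force: [-0.6, 0.3, -0.4]
grip_width: 0.357
```

```bash
python3 - <<'E'
from h import *
p2,d2,K2,W2=shot("wrist"); cv2.imwrite("pics/w5.png",cv2.resize(p2[60:360,130:430],(600,600),interpolation=cv2.INTER_CUBIC)); np.savez("w5.npz",p=p2,d=d2,K=K2,W=W2)
P=cloud(d2,K2,W2)
a=np.radians(25);E=np.eye(4);E[:3,:3]=[[np.cos(a),-np.sin(a),0],[np.sin(a),np.cos(a),0],[0,0,1]];E[:3,3]=[.562,-.2218,0]
Q=(P-E[:3,3])@E[:3,:3]
m=(Q[...,2]>.075)&(Q[...,2]<.091)&(abs(Q[...,1])<.02)&(abs(Q[...,0]-.01)<.035); print("fin ext",m.sum(),Q[m].mean(0),Q[m].min(0),Q[m].max(0))
c=(Q[...,2]>.05)&(Q[...,2]<.057)&(abs(Q[...,1])<.04)&(Q[...,0]<.08)&(Q[...,0]>-.05); print("cass",Q[c].min(0),Q[c].max(0))
p,d,K,W=shot("top");Q=(cloud(d,K,W)-E[:3,3])@E[:3,:3]
m=(abs(Q[...,1])<.075)&(Q[...,2]>.1)&(Q[...,2]<.26)&(Q[...,0]>.05)&(Q[...,0]<.2); q=Q[m]; print("cover x,z", [ (round(float(z),2),np.round(np.percentile(q[abs(q[:,2]-z)<.01][:,0],[2,98]),3).tolist()) for z in (.12,.15,.18,.21,.23,.245) if (abs(q[:,2]-z)<.01).any()])
E
```

```text
fin ext 523 [0.00888693 0.00185209 0.08701114] [-0.00660374 -0.00300077  0.08395174] [0.02400592 0.00671761 0.08990822]
cass [-0.01579082 -0.03989642  0.05000104] [0.07063979 0.03998918 0.05696035]
cover x,z [(0.12, [0.097, 0.1]), (0.15, [0.098, 0.102]), (0.18, [0.099, 0.105]), (0.21, [0.101, 0.101]), (0.23, [0.091, 0.109]), (0.24, [0.091, 0.108])]
```

View pics/w5.png

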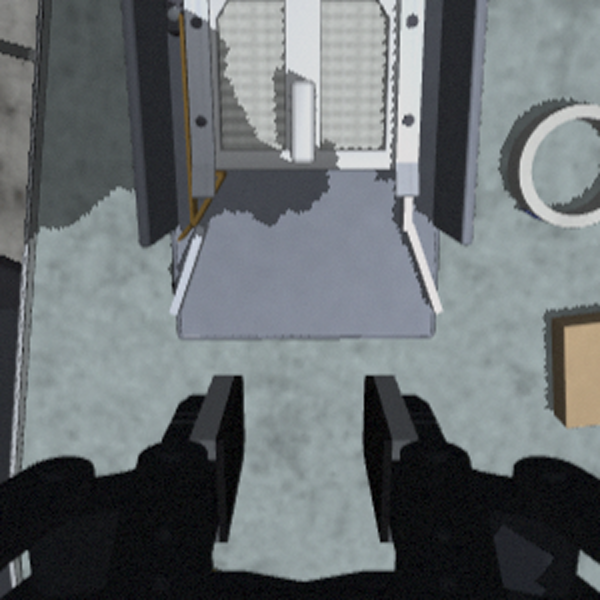

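The catch nose at (215,175) has sprung in behind the square end at row 168. The cassette is home: the fin is at ext x = 9 mm against the expected 10. Next I'll go over and behind the cover with the fingers shut.

Emit:
{"fn": "servo_tool", "kwargs": {
  "motion": [
    [0,0,0,-0.045,0,0,0],
    [0,0,0,-0.095,0,0,0],
    [0,0,-0.02,-0.105,0,0,0],
    [0,0,-0.06,-0.105,0,0,0],
    [0,0,-0.1,-0.105,0,0,0],
    [0,0,-0.14,-0.105,0,0,0],
    [0,0,-0.175,-0.105,0,0,0],
    [0,0,-0.206,-0.105,0,0,0],
    [0,0,-0.206,-0.105,0,0,0],
    [0,0,-0.206,-0.105,0,0,0]
  ]
}}

```text
clock: 10.42
position: [0.6908, -0.161, 0.3038]
ee_rot: [0.843, -0.537, -0.001, 0.0]
ft_force: [-1.0, -0.3, -0.2]
grip_width: 0.001
```

```bash
cat >> h.py <<'E'
a=np.radians(25);ER=np.array([[np.cos(a),-np.sin(a),0],[np.sin(a),np.cos(a),0],[0,0,1]]);EO=np.array([.562,-.2218,0])
E
python3 - <<'E'
from h import *
print("tcp ext",(pose()[:3,3]-EO)@ER)
p,d,K,W=shot("scene"); Q=(cloud(d,K,W)-EO)@ER
m=(abs(Q[...,1])<.08)&(Q[...,2]>.1)&(Q[...,2]<.26)&(Q[...,0]>.05)&(Q[...,0]<.125); q=Q[m]; print(m.sum(),[(zz,np.round(np.percentile(q[abs(q[:,2]-zz)<.008][:,0],[5,50,95]),3).tolist()) for zz in (.12,.15,.18,.21,.23,.24) if (abs(q[:,2]-zz)<.008).any()])
cv2.imwrite("pics/s2.png",cv2.resize(p[60:260,120:380],(780,600)))
E
```

```text
tcp ext [0.14241653 0.00069098 0.30384   ]
1892 [(0.12, [0.095, 0.099, 0.103]), (0.15, [0.096, 0.1, 0.103]), (0.18, [0.098, 0.101, 0.105]), (0.21, [0.098, 0.103, 0.107]), (0.23, [0.09, 0.101, 0.107]), (0.24, [0.09, 0.1, 0.107])]
```

View pics/s2.png

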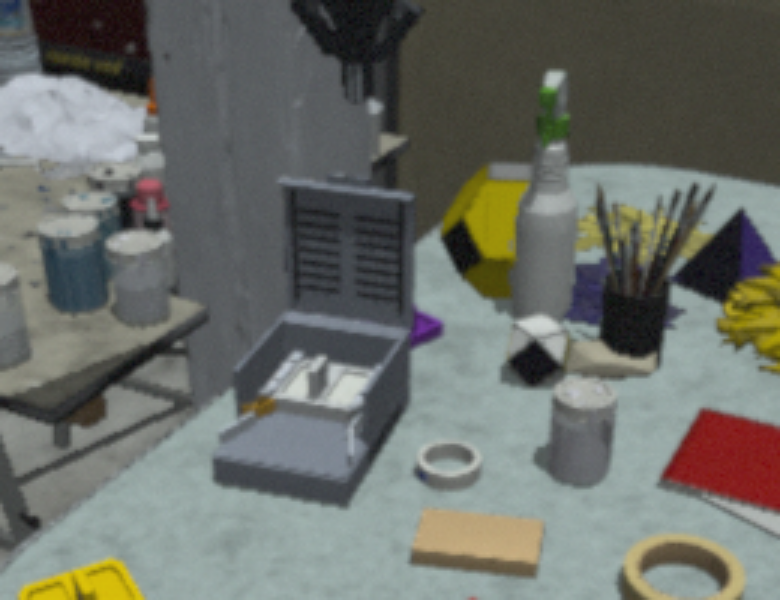

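The scene view shows the closed fingers at (355,90), above and behind the cover's top edge at (350,185). The cassette sits in the bay and the tape and block have not moved. I'll descend behind the cover and sweep it down.

Emit:
{"fn": "servo_tool", "kwargs": {
  "motion": [
    [0,0,0,0.035,0,0,0],
    [0,0,0,0.07,0,0,0],
    [0,0,0,0.095,0,0,0],
    [0,0,0,0.095,0,0,0],
    [0,0,0.012,0.095,0,0,0],
    [0,0,0.029,0.095,0,0,0],
    [0,0,0.044,0.096,0,0,0],
    [0,0,0.059,0.097,0,0,0],
    [0,0,0.074,0.101,0,0,0],
    [0,0,0.088,0.107,0,0,0],
    [0,0,0.088,0.107,0,0,0]
  ]
}}

```text
clock: 11.85
position: [0.6101, -0.1997, 0.1987]
ee_rot: [0.843, -0.538, 0.0, 0.0]
ft_force: [0.1, -0.5, 0.3]
grip_width: 0.002
```

Emit:
{"fn": "servo_tool", "kwargs": {
  "motion": [
    [0,0,0.012,0.008,0,0,0],
    [0,0,0.024,0.017,0,0,0],
    [0,0,0.034,0.028,0,0,0],
    [0,0,0.044,0.04,0,0,0],
    [0,0,0.051,0.053,0,0,0],
    [0,0,0.057,0.067,0,0,0],
    [0,0,0.06,0.078,0,0,0],
    [0,0,0.061,0.087,0,0,0],
    [0,0,0.062,0.093,0,0,0],
    [0,0,0.062,0.096,0,0,0],
    [0,0,0.062,0.099,0,0,0],
    [0,0,0.062,0.099,0,0,0]
  ]
}}

```text
clock: 13.35
position: [0.5552, -0.2244, 0.1001]
ee_rot: [0.843, -0.537, 0.0, 0.0]
ft_force: [-4.2, 1.4, 7.5]
grip_width: 0.001
```

Emit:
{"fn": "servo_tool", "kwargs": {
  "motion": [
    [0,0,0,0.003,0,0,0],
    [0,0,0,0.003,0,0,0],
    [0,0,0,-0.03,0,0,0],
    [0,0,0,-0.08,0,0,0],
    [0,0,0.03,-0.13,0,0,0],
    [0,0,0.08,-0.16,0,0,0],
    [0,0,0.08,-0.16,0,0,0]
  ]
}}

```text
clock: 14.22
position: [0.4811, -0.2613, 0.2623]
ee_rot: [0.842, -0.54, 0.003, 0.001]
ft_force: [0.6, -0.4, 0.1]
grip_width: -0.0
```

```bash
python3 - <<'E'
from h import *
o=monitor.get_obs();print(o["clock"],o["position"],o["ft_force"])
p,d,K,W=shot("wrist"); cv2.imwrite("pics/w6.png",p); Q=(cloud(d,K,W)-EO)@ER
m=(abs(Q[...,1])<.06)&(Q[...,2]>.085)&(Q[...,2]<.13)&(Q[...,0]>-.04)&(Q[...,0]<.085); q=Q[m]
A=np.c_[q[:,:2],np.ones(len(q))]; c=np.linalg.lstsq(A,q[:,2],rcond=None)[0]; print("cover plane",len(q),c, "z at x=-.03",c[2]-.03*c[0])
p,d,K,W=shot("top"); Q2=cloud(d,K,W)
print(find("top","wood_block",W),find("top","white_tape",W)); 
Q=(Q2-EO)@ER; m=(abs(Q[...,1])<.05)&(Q[...,2]>.085)&(Q[...,2]<.13)&(Q[...,0]>-.04)&(Q[...,0]<.085); q=Q[m]
if len(q)>20: print("top",len(q),np.median(q[:,2]),np.polyfit(q[:,0],q[:,2],1))
E
```

```text
14.225 [ 0.48107869 -0.26125725  0.26234274] [ 0.62794039 -0.35346645  0.1233812 ]
cover plane 19121 [0.00214355 0.00084576 0.09961516] z at x=-.03 0.09955085302513435
[(0.92, [0.535, -0.453, 0.018])] [(0.43, [0.613, -0.357, 0.018])]
top 24 0.1002856171797315 [-0.00226566  0.10063372]
```

View pics/w6.png

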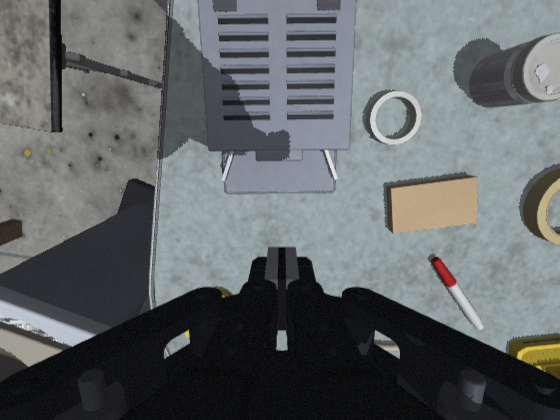

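The cover is shut and level (tilt about 0.002 rad, z about 0.100 m). The block and tape are where they were, and the arm is clear.

```bash
python3 -c "
from h import *
print(ticket.hand_in())"
```

```text
the job is handed in; nothing more can be done
None
```

The cassette is in the extractor, fully home with the catch clicked in behind it. The cover is shut and the job is handed in, at about 14 s on the clock.

I gripped the white cassette by its fin, laid it on the apron and slid it under the rails past the catch. It met the back stop at about 15 N. I then let go and swept the cover down from behind.

Last checks:
- **Cassette:** after release the fin measured 8.9 mm along the extractor, against 10 mm when home. It also read 1.9 mm to the side; both are about what the calibration allows. The wrist picture showed the catch nose sprung in behind the square end.
- **After the cover closed:** the shut cover hides the cassette and catch, so I could not look at them again.
- **Cover:** its outer face measured level to about 0.002 rad at a height of 0.100 m, so it is shut.
- **Other things:** the wood block and white tape were within about 4 mm of where they were first seen, which is within detection error. The arm was clear of everything.

No check failed.

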